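Repack the edge-banding kit into its shadow-foam case

ROBOT

A 6-joint arm with a two-finger parallel gripper is mounted at the origin on a cart in front of the work surface, level with it; the furniture and walls round the work are solid. World frame = base frame: x ahead of the robot, y to its left, z up, the work surface at z = 0. Lengths are in mm, angles in rad, forces in N, time in s.
With the tool pointing down it reaches from about 275 to 825 mm from the base axis. Payload 4.9 kg.
Tool frame: the origin (TCP) lies at the very end of the fingers, on their centre line; the grasp point (between the pads) lies 19 mm behind it; z points along the fingers, y is the line along which they close (so a half turn about z gives the same grasp; the last joint's range is limited). The gripper opens to 85 mm and grips with 20 to 120 N. Pads are 22 mm wide; open, the fingers measure 114 mm over their backs; the gripper's body (76 mm by 85 mm) begins 54 mm behind the grasp point. The pads swing forward as they close: fully open they stand 13 mm farther back than shut.
Start: joints at [1.071, 0.326, -0.193, 1.052, 0, 1.437], TCP at [196.729, 513.631, 231.281] pointing down, gripper open.
Joint ranges: [-2.65, 2.65], [-0.97, 1.79], [-1.3, 1.35], [-1.93, 2.1], [-1.47, 1.37], [-3.14, 3.14]. Speed limits (rad/s): [2.57, 2.57, 3.14, 3.14, 3.14, 3.14].

INTERFACE

Orientations are given as [roll, pitch, yaw] about the fixed x, y, z axes, in that order (R = Rz(yaw) Ry(pitch) Rx(roll)).
In Python, from bench import bot, solve_ik, imaging gives the robot as it stands. Calls block until the motion is done:
- bot.move_ptp(position, orientation): joint-space move of the TCP to a pose.
- bot.movel(position, rot=None, max_speed=150, threshold=None): straight line of the TCP; rot=None keeps the orientation; max_speed is the mean speed in mm/s. With threshold (N) it stops when the force on the tool has changed by that much, and returns True; else False.
- bot.move_j(angles): joint-space move.
- bot.grip(opening, effort=None): opening from 0.0 (shut) to 1.0 (fully open); effort is the grip in N (None keeps the last); returns when the fingers have stopped.
- bot.dwell(seconds).
- solve_ik(position, orientation): joint angles nearest the present ones, or None.
- bot.get_state(): the state.
- imaging.capture(name): name is "scene" or "top"; returns the picture (400x640x3 uint8, blue, green, red); there is no depth.
- imaging.camera_model(name): a dict with "K" (3x3 intrinsics, pixels), "position" and "rotation" of the camera in the world. Camera axes: x right, y up, looking along -z (the intrinsics and any distortion apply to the point x, -y, -z); pixel columns grow to the right and rows downward; lengths in mm; the calibration is good to about 2 mm. A picture is of the moment at which its call begins. camera_model takes no time and is no camera call.
A pose or a line that the arm cannot do raises bot.IKError and nothing moves.
- bot.sign_off(): hands the job in; it is judged then, once.
The state is a dict: "t": time; "qpos": joint angles; "joint_velocities": joint speeds; "effort": joint torques, N m; "tcp_pos": TCP position; "orientation": TCP orientation; "contact_force": force on the tool from outside, world axes, zero at the start; "wrist_torque": the same for the moment, N m; "opening": opening from 0.0 (shut) to 1.0 (fully open); "gripper_force": force on a finger pad.
Only numpy, scipy, OpenCV 4.12 (cv2) and the standard library are available. Lean on these libraries where they do the work, as an engineer would, in place of code of your own. Each camera call takes 0.05 s, during which the arm holds its last target. There are 200 camera calls.

TASK

Pack the edge-banding kit, whose tools lie left and right of the open case, for the next site job: put the cork sanding block, the black and orange edge trimmer, the yellow tape measure and the glue bottle one after another into the foam case, each down on the floor of the cut-out made for it, with tape measure and glue bottle standing as they stand now. Keep the glue bottle upright all the way, and leave the metal tin and the cabinet hinge that lie among the tools where they are.

Things in the scene. Friction and masses are not known exactly. Their poses are not given: they have to be found in the camera images.
- sanding_block: brown cork sanding block, a plain cuboid 61 (x) x 101 (y) x 30 mm high, 0.08 kg, lying flat on the table. Origin: centre of its underside, z up. Grip it across x (61 mm).
- edge_trimmer: hand trimmer for edging: black body with an orange top plate, 49 (x) x 90 (y) x 37 mm, 0.16 kg. Origin: centre of the underside of the body, z up, long along y. Black body, 46 mm across x, is 30 mm high; the orange plate on it, 34 mm across x and 60 mm along y, rises to 37 mm. Grip the black body across x.
- tape_measure: yellow tape measure with dark round side panels, standing on its foot, 37 (x, its thickness) x 70 (y) x 64 mm high, 0.22 kg. Origin: centre of its underside, z up. Grip the case across x.
- glue_bottle: white wood-glue bottle with an orange spout, standing upright, 58 mm in diameter, 166 mm high, 0.24 kg. Straight body up to 95 mm, then a shoulder; above it the orange collar, a cylinder of 25 mm diameter from 124 to 136 mm, then the tapered spout. Grip the collar (or the body, if the spout clears your palm). Origin: centre of its underside, z up.
- foam_block: black foam module 140 x 140 x 36 mm with yellow cut-out floor, fixed in one quarter of the slate case (294 mm square, rim at 38 mm, foam top at 41 mm). Origin: centre of its underside, 5 mm above table, z up. Cut-out centred on it: for the sanding block, rectangle 77 (x) x 117 (y), floor 18 mm above origin; wide finger notches (52 mm along y, to 60 mm from centre) on the long sides.
- foam_trimmer: black foam module 140 x 140 x 36 mm with yellow cut-out floor, fixed in one quarter of the slate case (294 mm square, rim at 38 mm, foam top at 41 mm). Origin: centre of its underside, 5 mm above table, z up. Cut-out centred on it: for the edge trimmer, 67 (x) x 107 (y), corners bevelled 11 mm, floor 18 mm above origin; narrow finger notches (32 mm along y, to 56 mm from centre) on the long sides.
- foam_tape: black foam module 140 x 140 x 36 mm with yellow cut-out floor, fixed in one quarter of the slate case (294 mm square, rim at 38 mm, foam top at 41 mm). Origin: centre of its underside, 5 mm above table, z up. Cut-out centred on it: for the standing tape measure, small rectangle 53 (x) x 86 (y), floor 10 mm above origin, no finger notches.
- foam_bottle: black foam module 140 x 140 x 36 mm with yellow cut-out floor, fixed in one quarter of the slate case (294 mm square, rim at 38 mm, foam top at 41 mm). Origin: centre of its underside, 5 mm above table, z up. Cut-out centred on it: for the upright glue bottle, round well of 74 mm diameter, floor 8 mm above origin.
- dowel_tin: open grey metal tin, 70 mm in diameter, 58 mm high, standing on the table among the tools; not part of the kit, to be left where it is. Origin: centre of its underside.
- cup_hinge: bright metal cabinet hinge, 92 (x) x 52 (y) x 21 mm, lying on the table among the tools; not part of the kit, to be left where it is. Origin: centre of its underside.
Mind the look-alikes: they are no part of the job. What is shaped like the sanding_block but purple or turquoise is not meant.

How it is judged:
By the outcome, as a careful person would: the job done as asked, in the order asked, and still so for the second after the job is handed in, with the robot touching nothing.
It also fails if it takes over 112 s, if anything falls off the work surface, if the arm or the gripper's body presses on something with over 40 N, if the wrist force passes 120 N, or if a joint passes its speed limit or range.

## Working session

There is one attempt and no reset: what is moved stays moved. The work goes in short steps, each a Python script; the robot and the scene stay as the last script left them, time stands still between calls to the robot, and variables do not carry over. Pictures are saved under pics/ and viewed, at most 14 in all, crops included, and the job is handed in when it is done.

```bash
ls; mkdir -p pics
python3 - <<'E'
from bench import bot, imaging
import cv2
for n in ("scene","top"):
    cv2.imwrite(f"pics/{n}0.png",imaging.capture(n)); m=imaging.camera_model(n); print(n,m)
print(bot.get_state())
E
```

```text
pics
scene {'K': array([[447.34460154,   0.        , 321.21191488],
       [  0.        , 447.34460154, 203.43690132],
       [  0.        ,   0.        ,   1.        ]]), 'position': array([1623.34663455,  491.8903032 ,  987.37268141]), 'rotation': array([ 9.15258148e-01, -8.08809027e-04,  1.98433972e+00])}
top {'K': array([[469.71791165,   0.        , 316.52261711],
       [  0.        , 469.71791165, 198.60178491],
       [  0.        ,   0.        ,   1.        ]]), 'position': array([ 362.71704783,    5.52383742, 1478.68748908]), 'rotation': array([ 0.0878602 , -0.01126519, -1.57457218])}
{'t': 0.1, 'qpos': array([ 1.07079288e+00,  3.26852298e-01, -1.93503683e-01,  1.05200956e+00,
       -1.82458249e-06,  1.43657844e+00]), 'joint_velocities': array([-5.13447886e-05, -2.31246206e-03,  1.87936185e-03,  2.24526416e-04,
       -6.47218879e-04, -1.22471172e-03]), 'effort': array([ 7.23183730e-04, -4.44240046e+01,  2.63037211e+01,  7.95754051e-03,
       -1.75266578e-04, -6.94102994e-06]), 'tcp_pos': array([196.46601836, 513.14062699, 230.58214068]), 'orientation': array([-3.14003730e+00, -2.08177073e-04,  2.77580694e+00]), 'contact_force': array([-0.650585  , -0.28025244, -0.02179002]), 'wrist_torque': array([ 0.01712204,  0.01133628, -0.01809404]), 'gripper_force': 0.0, 'opening': 0.9965140965149174}
```

View pics/scene0.png

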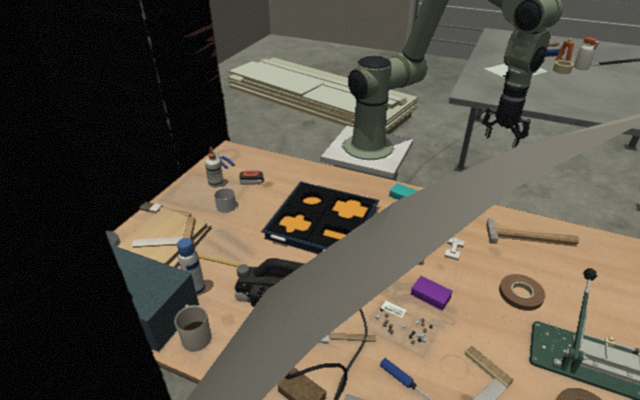

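View pics/top0.png

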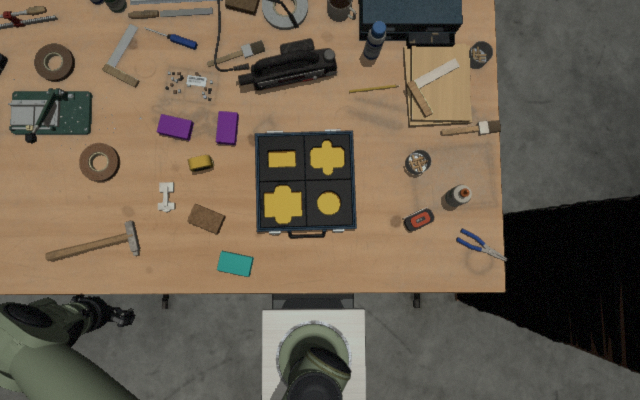

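Top view: the brown cork block is at (206,219). Look-alikes are purple (175,127) and (227,128), turquoise (235,263), and another brown piece far away at (242,3). The trimmer is at (419,219), the tape at (200,162), the bottle at (460,194), the tin at (418,162) and the hinge at (166,197). In the case, the tape cut-out is at (282,159), trimmer (327,157), block (283,204) and bottle (329,203). I choose the brown block at (206,219), which lies left of the case, and check it in a close crop.

Run:
```python
import cv2
im=cv2.imread("pics/top0.png")
for n,(u,v,w,h) in {"left":(150,140,100,75+15),"case":(250,125,110,115),"right":(395,140,100,100)}.items():
    s=7 if n=="left" else 5
    c=cv2.resize(im[v:v+h,u:u+w],None,fx=s,fy=s,interpolation=cv2.INTER_CUBIC)
    for k in range(0,w,10): cv2.putText(c,str(u+k),(k*s,8),0,.3,(255,255,255)); cv2.line(c,(k*s,0),(k*s,4),(0,255,0))
    for k in range(0,h,10): cv2.putText(c,str(v+k),(0,k*s+4),0,.3,(255,255,255))
    c=c[:600,:800]; cv2.imwrite(f"pics/{n}.png",c)
```

```text
(no output)
```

View pics/left.png

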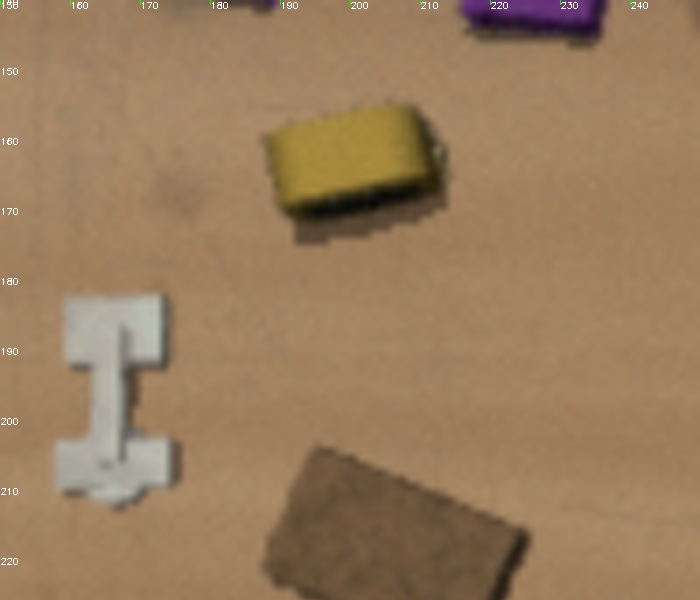

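View pics/case.png

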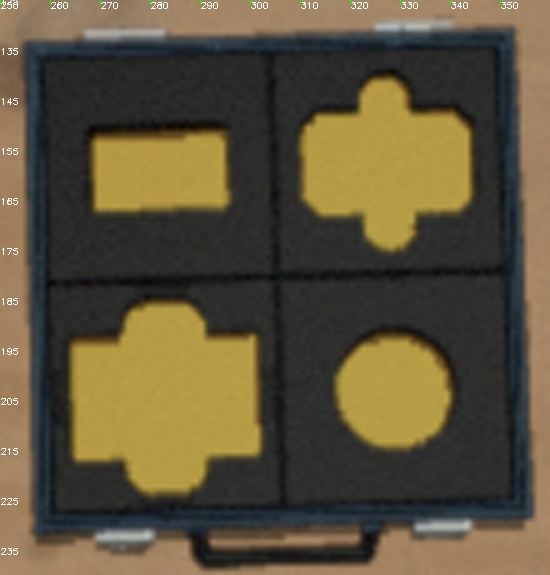

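View pics/right.png

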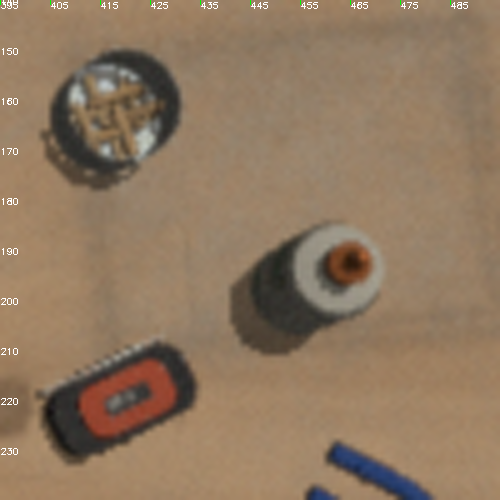

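The close crop confirms the choice: a brown cork block with corners near (195,203), (225,216) and (188,222). It also shows the tape top at (199,161), the trimmer's orange plate at (421,220), and the bottle's orange collar at (465,192).

```bash
cat > h.py <<'E'
import numpy as np, cv2
from scipy.spatial.transform import Rotation as R
from bench import bot, imaging, solve_ik
def ray(n,p,z):
    m=imaging.camera_model(n); Rm=R.from_euler('xyz',m['rotation']).as_matrix()
    p=np.atleast_2d(p).astype(float); d=np.c_[p,np.ones(len(p))]@np.linalg.inv(m['K']).T
    d=(d*[1,-1,-1])@Rm.T; c=m['position']; return (c+d*((z-c[2])/d[:,2])[:,None])[:,:2]
def proj(n,X):
    m=imaging.camera_model(n); Rm=R.from_euler('xyz',m['rotation']).as_matrix()
    c=((np.atleast_2d(X)-m['position'])@Rm)*[1,-1,-1]; q=c@m['K'].T; return q[:,:2]/q[:,2:]
def blob(im,lo,hi,box,z,s=6):
    u,v,w,h=box; c=cv2.resize(im[v:v+h,u:u+w],None,fx=s,fy=s,interpolation=cv2.INTER_CUBIC)
    m=cv2.inRange(cv2.cvtColor(c,cv2.COLOR_BGR2HSV),lo,hi)
    k=max(cv2.findContours(m,cv2.RETR_EXTERNAL,cv2.CHAIN_APPROX_NONE)[0],key=cv2.contourArea).reshape(-1,2)
    px=(k+.5)/s-.5+[u,v]; W=ray("top",px,z).astype(np.float32)
    M=cv2.moments(W.reshape(-1,1,2)-W.mean(0)); cen=np.array([M['m10'],M['m01']])/M['m00']+W.mean(0)
    r=cv2.minAreaRect(W); b=cv2.boxPoints(r); e=max((b[1]-b[0],b[2]-b[1]),key=np.linalg.norm)
    return px.mean(0).round(1),cen.round(1),"rect",np.round(r[0],1),np.round(r[1],1),"longaxis deg",round(np.degrees(np.arctan2(e[1],e[0]))%180,1)
E
python3 - <<'E'
from h import *
im=cv2.imread("pics/top0.png")
hsv=cv2.cvtColor(im,cv2.COLOR_BGR2HSV)
print({k:hsv[v,u].tolist() for k,(u,v) in dict(block=(206,219),table=(215,190),table2=(206,240),side=(223,222),tape=(199,161),cut=(283,204),trim=(413,221),body=(409,223),orange=(465,192),white=(456,197)).items()})
print(proj("top",[[0,0,0]]),proj("scene",[[0,0,0]]))
Y=((20,90,100),(32,255,255))
for n,b,z in [("block",(255,180,50,50),28),("trimmer",(302,132,50,48),28),("tape",(260,140,43,35),26),("bottle",(310,185,38,37),26)]: print("cut",n,*blob(im,*Y,b,z))
print("tape",*blob(im,*Y,(185,150,32,25),64))
print("orange plate",*blob(im,(0,120,90),(10,255,255),(400,200,40,35),37))
print("body",*blob(im,(0,0,0),(180,255,70),(398,203,40,35),20))
print("collar",*blob(im,(0,120,60),(12,255,255),(450,180,30,25),134))
print("sanding",*blob(im,(5,60,60),(20,140,113),(180,198,52,42),30))
print("case",ray("top",np.array([[255,133],[352.6,130.6],[356.3,228.2],[257,231]]),38))
E
```

```text
{'block': [16, 118, 108], 'table': [15, 102, 165], 'table2': [15, 100, 165], 'side': [15, 112, 132], 'tape': [22, 161, 166], 'cut': [23, 161, 181], 'trim': [6, 174, 151], 'body': [173, 21, 48], 'orange': [12, 195, 47], 'white': [23, 34, 149]}
[[313.34005613 358.64988906]] [[367.66042215 147.13192822]]
cut block [282.6 204.1] [473.4  93.8] rect [473.6  93.9] [119.3 117. ] longaxis deg 2.7
cut trimmer [326.8 157.3] [619.7 -43.9] rect [619.8 -44.3] [112.9  98.2] longaxis deg 60.0
cut tape [281.6 159.1] [614.7  97.4] rect [615.3  97.1] [48.9 85.1] longaxis deg 91.2
cut bottle [328.4 203. ] [476.5 -47.6] rect [476.6 -47.4] [71.9 69.5] longaxis deg 89.8
tape [198.6 161.6] [601.7 346.6] rect [602.  346.1] [34.5 64.8] longaxis deg 104.0
orange plate [420.1 219.3] [ 425.  -329.7] rect [ 424.9 -329.6] [35.1 60.5] longaxis deg 115.3
body [418.4 219.9] [ 423.9 -328.1] rect [ 423.4 -328.7] [45.8 94.9] longaxis deg 113.9
collar [464.4 192.4] [ 498.2 -436.8] rect [ 498.4 -436.9] [22.3 25.8] longaxis deg 105.0
sanding [206.1 218.7] [428.3 328.1] rect [428.2 328.8] [106.6  65.6] longaxis deg 67.2
case [[ 695.1022682   179.56504653]
 [ 702.35865606 -124.62069975]
 [ 398.15637283 -132.77174965]
 [ 390.67516704  171.117069  ]]
```

```bash
cat >> h.py <<'E'
D=np.radians
def pose(yaw): return [np.pi,0,D(yaw)]
def pick(x,y,yaw,z,up,w_open=1.0,effort=40):
    bot.grip(w_open,effort)
    bot.move_ptp([x,y,up],pose(yaw)); s=bot.movel([x,y,z],max_speed=150,threshold=12)
    bot.grip(0.0,effort); st=bot.get_state()
    print("t",st['t'],"stopped",s,"open mm",st['opening']*85,"F",st['gripper_force'],st['tcp_pos'].round(1))
    bot.movel([x,y,up],max_speed=180); st=bot.get_state(); print("lifted",st['opening']*85,st['gripper_force'],st['contact_force'].round(2))
def place(x,y,yaw,z,up,release,linear=False):
    if linear: bot.movel([x,y,up],pose(yaw),max_speed=180)
    else: bot.move_ptp([x,y,up],pose(yaw))
    bot.movel([x,y,z+20],max_speed=150)
    s=bot.movel([x,y,z-3],max_speed=30,threshold=5); st=bot.get_state()
    print("t",st['t'],"touch",s,st['tcp_pos'].round(1),st['contact_force'].round(1),"want z",z)
    bot.grip(release); bot.dwell(.2); bot.movel([x,y,up],max_speed=180); print("t",bot.get_state()['t'])
E
python3 - <<'E'
from h import *
print("shoulder",ray("top",[[462.6,194.4]],100),"collar",ray("top",[[465,192.4]],136), ray("top",[[464.4,192.4]],136))
pick(429,330,-112.8,0,180)
cv2.imwrite("pics/g1.png",imaging.capture("scene"))
E
```

```text
shoulder [[ 495.38918747 -442.84566139]] collar [[ 497.69950149 -438.2635229 ]] [[ 497.70407413 -436.52718305]]
t 3.8333 stopped False open mm 59.877392526628526 F 44.09437716007233 [429.7 330.4   0.9]
lifted 59.87676950385966 43.457520604133606 [-0.39 -0.22 -0.31]
```

The block is held at 59.9 mm. Placing it now.

Run:
```python
from h import *
place(473.2,94,-88.5,23.5,180,0.95)
pick(424.5,-329.5,114.8,0,180)
im=imaging.capture("top"); cv2.imwrite("pics/p1.png",cv2.resize(im[100:260,230:450],None,fx=3.5,fy=3.5,interpolation=cv2.INTER_CUBIC))
```

```text
t 7.675 touch True [472.9  93.9  23.8] [ 0.1 -0.2  4.9] want z 23.5
t 9.2333
t 12.9 stopped False open mm 48.17668046563603 F 41.752364540006965 [ 425.  -329.8    0.8]
lifted 47.821181889272815 41.38915735529736 [ 0.45 -1.3  -1.48]
```

View pics/p1.png

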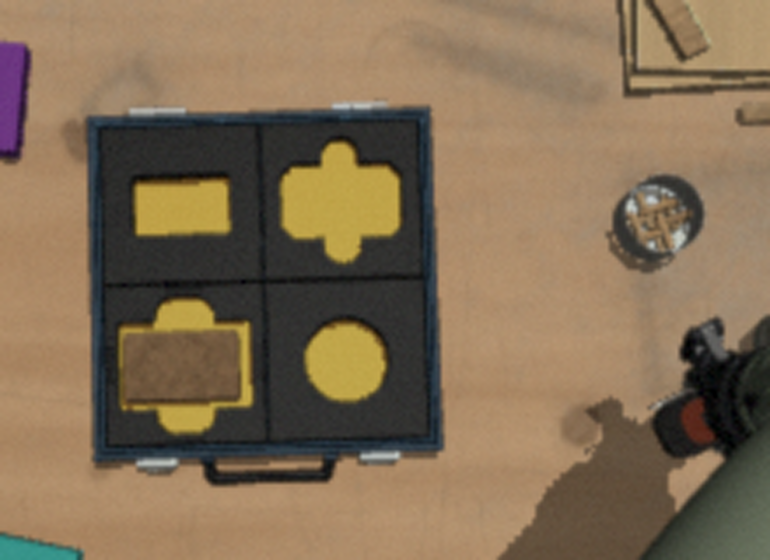

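The block lies flat in its cut-out at (182,366), and the trimmer is held at (680,425).

Run:
```python
from h import *
place(619.3,-44.2,91.5,23.8,180,0.78)
pick(602,346.3,-76,34,200,w_open=0.9)
im=imaging.capture("top"); cv2.imwrite("pics/p2.png",cv2.resize(im[100:260,150:370],None,fx=3.5,fy=3.5,interpolation=cv2.INTER_CUBIC))
```

```text
t 17.1 touch True [619.  -44.1  23.9] [-0.1  0.2  4.5] want z 23.8
t 18.65
t 22.975 stopped False open mm 33.15843832820228 F 40.917196311056614 [602.6 346.5  34.8]
lifted 33.27949877254071 40.18140164203942 [ 0.49  0.2  -4.09]
```

View pics/p2.png

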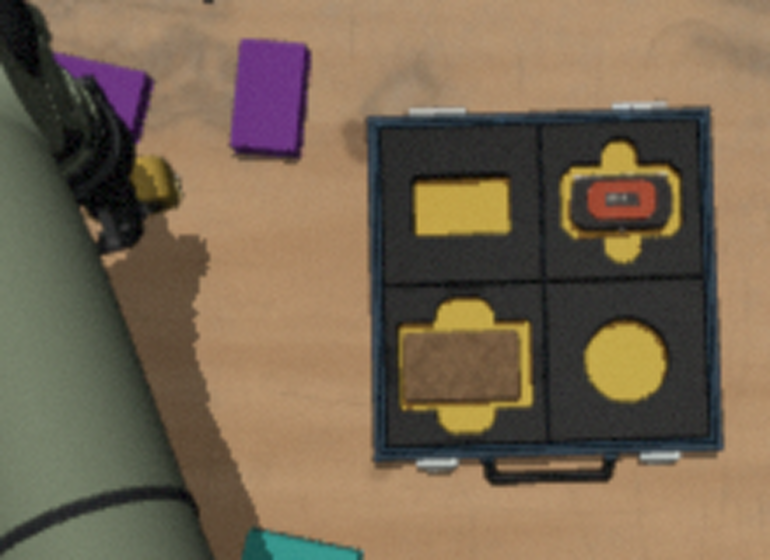

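The trimmer is seated at (620,200), and the tape is held in the gripper at (155,183). I'll place the tape, keeping hold if the touch height is wrong.

Run:
```python
import re
s=open("h.py").read()
s=s.replace('    bot.grip(release)','    if abs(st["tcp_pos"][2]-z)>4: print("NOT RELEASED"); return\n    bot.grip(release)')
open("h.py","w").write(s)
from h import *
place(615,97.6,-88.5,49.8,200,0.75)
bot.grip(0.6); bot.move_ptp([497,-436.5,270],pose(60))
t=imaging.capture("top"); s=imaging.capture("scene")
a=cv2.resize(t[120:240,250:500],None,fx=3.2,fy=3.2,interpolation=cv2.INTER_CUBIC)
b=cv2.resize(s[110:260,180:400],(800,280)) if 0 else cv2.resize(s[110:260,160:400],None,fx=3.3,fy=3.3,interpolation=cv2.INTER_CUBIC)
cv2.imwrite("pics/p3t.png",a); cv2.imwrite("pics/p3s.png",b)
```

```text
t 26.7417 touch True [614.9  97.5  49.6] [0.1 0.2 3.8] want z 49.8
t 28.3333
```

View pics/p3t.png

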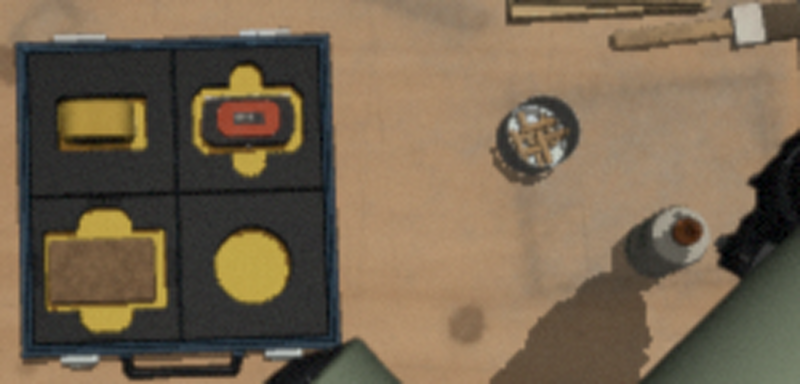

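View pics/p3s.png

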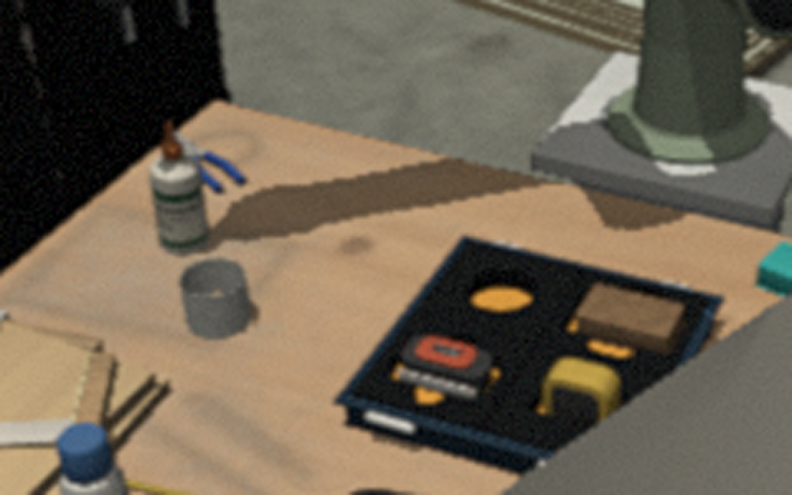

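The tape stands in its cut-out at (98,120), with the trimmer at (250,118) and the block at (105,270) both seated. In the scene crop the bottle is upright with its collar at about (172,148). I'll check the collar by projection, then grip it.

Run:
```python
from h import *
st=bot.get_state(); print(st['tcp_pos'],st['contact_force'])
p=proj("scene",[[497.5,-437,130],[497.5,-437,0],[497.5,-437,166]]); print(p, (p-[160,110])*3.3)
pick(497.5,-437,60,122.5,270,w_open=0.6,effort=50)
t=imaging.capture("top"); s=imaging.capture("scene")
cv2.imwrite("pics/p4.png",cv2.resize(np.hstack([s[60:210,160:330],t[120:270,390:560]]),None,fx=2.35,fy=2.35,interpolation=cv2.INTER_CUBIC))
```

```text
[ 497.37037422 -435.97343841  269.96146444] [ 0.90208253 -0.33854455 -0.01664154]
[[212.12401076 155.13794484]
 [217.13773115 184.25306728]
 [210.64852931 146.56969219]] [[172.0092355  148.95521798]
 [188.55451279 245.03512204]
 [167.14014672 120.67998424]]
t 33.0833 stopped False open mm 21.494397316176006 F 48.54712210013531 [ 498.3 -437.7  123.8]
lifted 21.234336981510943 48.17705516848946 [ 0.11 -0.38 -2.68]
```

View pics/p4.png

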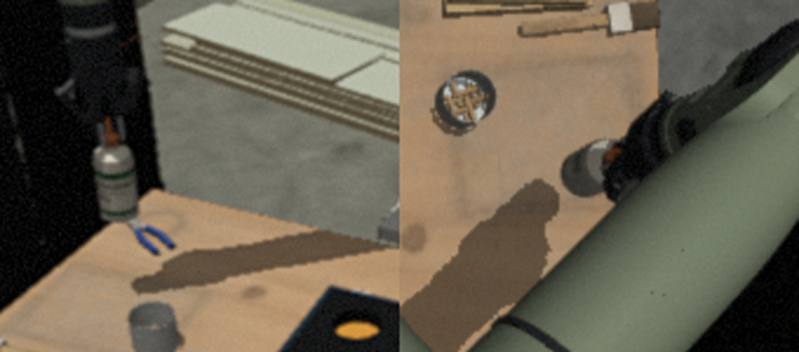

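The bottle hangs upright in the gripper, about 145 mm above the table.

Run:
```python
from h import *
place(477,-48,85,136.8,270,0.55,linear=True)
bot.move_ptp([330,-330,300],pose(60))
t=imaging.capture("top"); s=imaging.capture("scene")
cv2.imwrite("pics/p5.png",cv2.resize(np.hstack([s[150:270,180:400],t[125:245,150:440]]),None,fx=1.56,fy=1.56*2,interpolation=cv2.INTER_CUBIC) if 0 else np.vstack([cv2.resize(s[165:265,200:400],None,fx=3,fy=3,interpolation=cv2.INTER_CUBIC),cv2.resize(t[130:230,245:445],None,fx=3,fy=3,interpolation=cv2.INTER_CUBIC)]))
```

```text
t 38.0167 touch True [477.  -47.6 136.7] [-0.3  0.1  4.3] want z 136.8
t 39.475
```

View pics/p5.png

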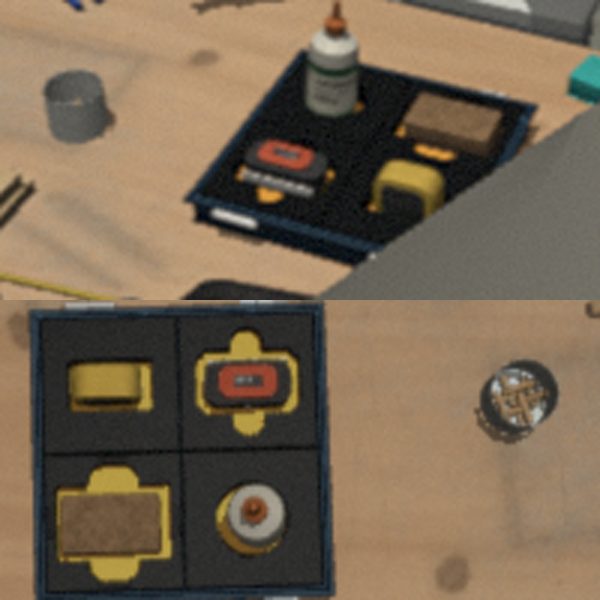

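All four tools sit in their cut-outs: bottle upright at (252,512), tape (107,385), trimmer (247,380), block (110,523). The tin hasn't moved and the arm is clear.

```bash
python3 -c "
from bench import bot
print(bot.sign_off())"
```

```text
the job is handed in; nothing more can be done
None
```

The job is handed in: sanding block, edge trimmer, tape measure and glue bottle went in that order onto the floors of their cut-outs, the bottle was kept upright, the tin and hinge were left alone, and the last placement finished at about 39 s of the 112 s.

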